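# Riddle the hazelnuts out, then tip the walnuts into the bowl

## Robot

A 6-joint arm with a two-finger parallel gripper is mounted at the origin on a cart in front of the work surface, level with it; the furniture and walls round the work are solid. World frame = base frame: x ahead of the robot, y to its left, z up, the work surface at z = 0. Lengths are in m, angles in rad, forces in N, time in s.
With the tool pointing down it reaches from about 0.375 to 0.975 m from the base axis. Payload 3.8 kg.
Tool frame: the origin (TCP) lies on the centre line of the jaws, within the pads' length; the fingertips stand 14 mm ahead of it and the grasp point (between the pads) lies 5 mm behind it; z points along the fingers, y is the line along which they close (so a half turn about z gives the same grasp; the last joint's range is limited). The gripper opens to 85 mm and grips with 20 to 120 N. Pads are 22 mm wide; open, the fingers measure 114 mm over their backs; the gripper's body (76 mm by 85 mm) begins 54 mm behind the grasp point. The pads swing forward as they close: fully open they stand 13 mm farther back than shut.
Start: joints at [1.185, 0.264, 1.604, -0, 1.274, -0.037], TCP at [0.231, 0.634, 0.245] pointing down, gripper open.
Joint ranges: [-2.63, 2.63], [-0.94, 2.18], [0.31, 2.57], [-1.31, 4.45], [0, 2.66], [-2.55, 2.55]. Speed limits (rad/s): [2.57, 2.57, 3.14, 3.14, 3.14, 3.14].

## Interface

Orientations are given as a rotation vector (axis times angle).
In Python, from workcell import bot, eyes, spot_in gives the robot as it stands.
- The arm moves only by the tool carry_out, never from a script. Its argument "series" is text: rows parted by semicolons, each of 4 numbers parted by spaces: the shift along the world's x, y, z in m, then the turn about the world's z in degrees. In form: tx ty tz roll; .... A call has 1 to 20 rows; each row shifts and turns the commanded pose from where the row before left it; what a row does not reach is not made up. A row lasts 1/8 s, in which the tool goes at most 62.5 mm and 10.7 degrees, less where a joint would pass 70% of its speed; a pose out of reach is approached as far as the arm can. A call is refused whole if a number of a shift passes 0.0625 or a number of a turn 10.7, either way. A call with a gripper value outside its range is refused whole. "jaw" is the gripper command: -1 is shut, 1 is fully open, values between are in proportion, set as the call begins (left out, the last holds). The fingers move at their own pace and stop on an object; "grip_force" is the grip in N (left out, the last holds). Time passes only in rows, so rows that do not move let the fingers close. It gives the time, the measured TCP pose, the force, the opening and the grip force at its end, in the units of the state.
- bot.read_state(): the state, without advancing time (a new reading comes with each control period).
- eyes.read_camera(name): name is "scene" or "top"; returns (picture, depth): 480x640x3 uint8, blue, green, red; 480x640 float32, m along the optical axis (not along the pixel's ray), 0 where there is no reading.
- eyes.get_calibration(name): a dict with "K" (3x3 intrinsics, pixels), "distortion" ([k1, k2, p1, p2, k3] as OpenCV has them; the pictures are not rectified), "position" and "rotation" of the camera in the world. Camera axes: x right, y down, z forward; pixel columns grow to the right and rows downward; lengths in m; the calibration is good to about 2 mm. A picture is of the moment at which its call begins. get_calibration takes no time and is no camera call.
- bot.finish_job(): hands the job in; it is judged then, once.
Trained networks look in the newest picture that a camera, given by its name, has taken for a name from the list of things; names that differ only in an ending like _2 or _b are one class to them, and where a whole thing is asked for, a point or a joint stands for the part that bears it (a point fixed in the world has none). Each returns a list of dicts, best first, with "score" (0 to 1); they miss things now and then, are a little off and sometimes report something else, mostly with a low value. They report only what shows in the picture. A call takes as long as a camera call. They do not tell look-alikes from the thing itself.
- spot_in(camera, target): "rect" ([centre column, centre row, width, height] in pixels, round what is visible of it).
The state is a dict: "time": time; "q": joint angles; "joint_vel": joint speeds; "joint_torque": joint torques, N m; "tool_pos": TCP position; "tcp_rot": TCP orientation; "wrist_force": force on the tool from outside, world axes, zero at the start; "torque": the same for the moment, N m; "width": opening from 0.0 (shut) to 1.0 (fully open); "grip_force": force on a finger pad.
Only numpy, scipy, OpenCV 4.12 (cv2) and the standard library are available. Lean on these libraries where they do the work, as an engineer would, in place of code of your own. Each camera call takes 0.05 s, during which the arm holds its last target. There are 200 camera calls.

## Task

Walnuts and hazelnuts are mixed in the wooden wire-floored sorting basket. Lift it by its bar, hold it over the shallow wooden tray and shake or rock it until both hazelnuts have dropped through into the tray while the walnuts stay in the basket; then tip the walnuts out of the open front into the empty bowl (not the bowl with the lime) and stand the basket upright on the bare worktop again.

Things in the scene. Friction and masses are not known exactly. Their poses are not given: they have to be found in the camera images.
- basket_grip (a point): Centre of the carrying bar of the loose wooden sorting basket (0.30 kg), 120 mm above its underside. Axes: x from the open front to the back wall, y along the bar, z up. The bar is 18 mm thick (x), 24 mm high, 110 mm free between two posts; pinch it from above with fingers closing along x. Basket outside: x -48 to +52 mm, y +/-62 mm. Hazelnuts fall early if it is tilted or jerked.
- basket_floor (a point): Centre of the basket's wire floor, 104 mm below the bar's centre and 16 mm above the underside; same axes. Six 4 mm wires run along y at x = -34.5, -14.5, -10, 10, 14.5, 34.5 mm: three slots 16 mm wide with close pairs of wires between. Walls at y = +/-52 mm and at the back (x = 35 mm, leaning out to 48) reach 34 mm above it.
- basket_front (a point): Middle of the front edge of the basket's floor (the wire at x = -34.5 mm, no lip), where walnuts leave; same axes. A hazelnut leaves its wire pair at about 15 degrees of tilt about y, either way, and falls through a slot; a walnut in a slot stays until about 30 degrees, so front down by 45 degrees empties the basket, and front up the back wall keeps the walnuts in.
- walnut_1: Walnut, a ball of 36 mm across with a small tip, light brown, 16 g, too big for the slots; starts in the front slot of the basket. Origin at its centre.
- walnut_2: The second walnut, like the first; origin at its centre.
- hazelnut_1: Hazelnut, a ball of 13 mm across, dark brown, 10 g; starts on the back pair of wires of the basket's floor. Origin at its centre.
- hazelnut_2: The second hazelnut, like the first; origin at its centre.
- tray: Shallow loose tray of light wood, 200 mm (x) by 220 mm (y), 28 mm high, walls and floor 6 mm, 0.9 kg, empty. Origin at the centre of its underside.
- bowl: The empty hammered brass bowl, loose, 136 mm across the mouth, 83 mm high, mouth about 120 mm inside, flat bottom about 60 mm. A bowl of the same kind with a lime in it stands elsewhere; the two may change places. Origin at the centre of its underside.
There are look-alikes about, which are no part of the job. Leave any orange look-alike of the part that bears basket_grip alone.

How it is judged:
By the outcome, as a careful person would: the job done as asked, in the order asked, and still so for the second after the job is handed in, with the robot touching nothing.
It also fails if it takes over 58 s, if anything falls off the work surface, if the arm or the gripper's body presses on something with over 40 N, if the wrist force passes 120 N, or if a joint passes its speed limit or range.

## Working session

There is one attempt and no reset: what is moved stays moved. The work goes in short steps, Python scripts to look and compute and a tool call to move; the robot and the scene stay as the last step left them, time stands still between calls to the robot, and variables do not carry over. Pictures are saved under pics/ and viewed, at most 10 in all, crops included, and the job is handed in when it is done.

Besides the shell and the picture viewer there is one more tool, called after "Request:" in YAML: its name, and indented under it one key for each argument. carry_out: Moves the arm, as the interface text tells. Its arguments: {"type":"object","properties":{"series":{"type":"string"},"jaw":{"type":"number"},"grip_force":{"type":"number"}},"required":["series"]}

```bash
mkdir -p pics; ls; cat > h.py <<'E'
import numpy as np, cv2
from workcell import bot, eyes, spot_in
def ray(cam,uv):
    c=eyes.get_calibration(cam);K=np.array(c["K"]);D=np.array(c["distortion"],float)
    p=cv2.undistortPoints(np.array(uv,float).reshape(-1,1,2),K,D)[:,0]
    return np.array(c["position"]),np.c_[p,np.ones(len(p))]@np.array(c["rotation"]).T
def at_z(cam,uv,z):
    o,d=ray(cam,uv);return o+d*((z-o[2])/d[:,2])[:,None]
def at_depth(cam,uv,dep):
    o,d=ray(cam,uv);out=[]
    for (u,v),r in zip(uv,d):
        w=dep[int(v)-2:int(v)+3,int(u)-2:int(u)+3];w=w[w>0]
        out.append(o+r*(np.median(w) if len(w) else np.nan))
    return np.array(out)
def cloud(cam,dep,step=1):
    v,u=np.mgrid[0:480:step,0:640:step];m=dep[v,u]>0
    uv=np.c_[u[m],v[m]];o,d=ray(cam,uv);return uv,o+d*dep[v,u][m][:,None]
E
python3 - <<'E'
from h import *
for c in("top","scene"):
    im,d=eyes.read_camera(c);cv2.imwrite(f"pics/{c}0.png",im);np.save(f"{c}0.npy",d)
    print(c,np.round(eyes.get_calibration(c)["position"],3),np.round(eyes.get_calibration(c)["rotation"],2).tolist())
    for n in("basket_grip","walnut_1","hazelnut_1","tray","bowl"):
        for r in spot_in(c,n):
            if r["score"]>.2:
                u=[r["rect"][:2]];print(n,round(r["score"],2),np.round(r["rect"]),np.round(at_depth(c,u,d),3))
s=bot.read_state();print(s)
E
```

```text
pics
top [0.225 0.143 1.61 ] [-2.13, 2.12, -0.19]
basket_grip 0.98 [298. 245.  54.  50.] [[ 0.072 -0.011  1.456]]
basket_grip 0.69 [151. 276.  52.  54.] [[1.119 1.037 2.504]]
walnut_1 0.58 [310. 252.  13.  13.] [[ 0.048 -0.035  1.432]]
walnut_1 0.46 [294. 255.  13.  15.] [[0.16  0.077 1.544]]
tray 0.83 [406. 257.  85.  78.] [[-0.48  -0.562  0.905]]
scene [-0.497 -0.701  0.745] [-1.87, 0.88, -0.52]
basket_grip 0.62 [195. 212.  44.  51.] [[-0.746 -0.949  0.496]]
basket_grip 0.55 [310. 247.  54.  58.] [[-1.241e+00 -1.445e+00  1.000e-03]]
walnut_1 0.58 [315. 260.  12.  12.] [[-1.193 -1.397  0.049]]
hazelnut_1 0.65 [381. 299. 102.  66.] [[-1.361 -1.564 -0.119]]
hazelnut_1 0.32 [297. 257.  12.  16.] [[-1.121 -1.324  0.121]]
tray 0.7 [379. 299. 104.  64.] [[-1.348 -1.552 -0.106]]
{'time': 0.6, 'q': array([ 1.18508747e+00,  2.63862198e-01,  1.60396441e+00, -1.88012794e-05,
        1.27370292e+00, -3.68980476e-02]), 'joint_vel': array([-0.00068349,  0.0008421 , -0.00061972, -0.00100972, -0.001283  ,
        0.00037946]), 'joint_torque': array([ 4.43951894e-04, -5.14642131e+01, -3.67457271e+01, -3.85471751e-06,
        1.27486652e-03,  2.53583330e-06]), 'tool_pos': array([0.2307124 , 0.63436007, 0.24532447]), 'tcp_rot': array([5.45123449e-01, 3.09390549e+00, 9.10287383e-05]), 'wrist_force': array([0.18671996, 0.18911314, 0.09605129]), 'torque': array([ 0.00947204,  0.01772651, -0.03582545]), 'grip_force': 0.0, 'width': 0.9998652017907066}
```

Rotation is a rotation vector; I'll fix that and look at the images.

```bash
sed -i 's/np.array(c\["rotation"\])\.T/cv2.Rodrigues(np.array(c["rotation"],float))[0].T/' h.py
python3 - <<'E'
from h import *
for c,uv in(("top",[(298,245),(151,276),(310,252),(294,255),(406,257)]),("scene",[(195,212),(310,247),(379,299)])):
    d=np.load(f"{c}0.npy");print(c,np.round(at_depth(c,uv,d),3).tolist())
E
```

```text
top [[0.507, 0.208, 0.0], [0.404, 0.579, 0.121], [0.479, 0.174, 0.048], [0.471, 0.216, 0.05], [0.473, -0.087, 0.008]]
scene [[0.458, 0.649, 0.053], [0.536, 0.233, 0.029], [0.465, -0.055, 0.005]]
```

View pics/top0.png

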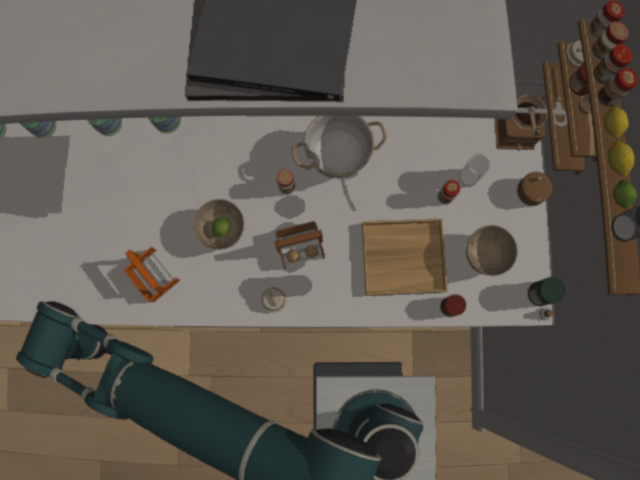

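View pics/scene0.png

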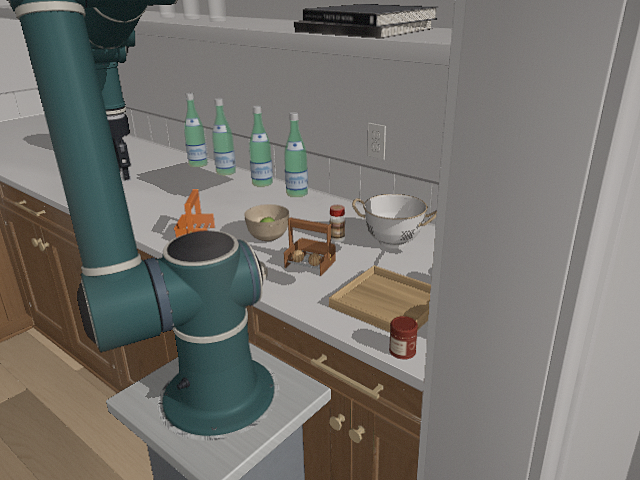

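```bash
python3 - <<'E'
from h import *
d=np.load("top0.npy");uv,P=cloud("top",d);im=cv2.imread("pics/top0.png")
def box(u0,u1,v0,v1,z0,z1):
    m=(uv[:,0]>=u0)&(uv[:,0]<u1)&(uv[:,1]>=v0)&(uv[:,1]<v1)&(P[:,2]>z0)&(P[:,2]<z1);return P[m]
def rep(n,q):
    r=cv2.minAreaRect((q[:,:2]*1000).astype(np.float32));print(n,len(q),np.round(q.mean(0),3),"rect c",np.round(r[0]),np.round(r[1]),round(r[2],1),"z",np.round(np.percentile(q[:,2],[2,50,98]),3))
rep("bar",box(270,335,215,275,.10,.16))
rep("walls",box(270,335,215,275,.035,.16))
rep("bowl",box(460,525,220,280,.06,.1))
rep("limebowl",box(190,248,195,255,.06,.1))
rep("tray",box(355,455,212,302,.02,.034))
for n,b in dict(redjar=(438,470,290,320),spice=(440,462,178,205),glass=(460,490,150,188),spice2=(275,298,165,198),salt=(260,288,285,312),green=(528,566,272,308),pot=(515,553,170,207)).items(): rep(n,box(*b,.02,.4))
cv2.imwrite("pics/crop1.png",cv2.resize(im[205:285,265:345],None,fx=7,fy=7,interpolation=cv2.INTER_CUBIC))
E
```

```text
bar 397 [0.5   0.202 0.13 ] rect c [501. 203.] [ 21. 122.] 15.4 z [0.111 0.131 0.139]
walls 939 [0.501 0.202 0.082] rect c [504. 203.] [101. 122.] 14.3 z [0.037 0.053 0.137]
bowl 502 [ 0.492 -0.324  0.074] rect c [ 481. -307.] [136. 138.] 9.1 z [0.06  0.073 0.089]
limebowl 608 [0.56  0.426 0.071] rect c [549. 417.] [136. 134.] 3.8 z [0.06  0.07  0.087]
tray 734 [ 0.474 -0.081  0.027] rect c [466. -80.] [218. 221.] 2.3 z [0.021 0.028 0.033]
redjar 448 [ 0.339 -0.201  0.065] rect c [ 348. -204.] [76. 57.] 11.7 z [0.026 0.07  0.079]
spice 365 [ 0.637 -0.196  0.088] rect c [ 652. -217.] [46. 87.] 30.1 z [0.027 0.102 0.115]
glass 639 [ 0.702 -0.27   0.083] rect c [ 702. -271.] [59. 60.] 61.0 z [0.024 0.086 0.131]
spice2 365 [0.664 0.24  0.089] rect c [670. 242.] [45. 44.] 36.9 z [0.023 0.104 0.113]
salt 439 [0.355 0.272 0.037] rect c [357. 272.] [64. 64.] 0.7 z [0.021 0.038 0.05 ]
green 992 [ 0.371 -0.461  0.086] rect c [ 377. -463.] [ 84. 102.] 89.6 z [0.025 0.1   0.111]
pot 1005 [ 0.659 -0.452  0.058] rect c [ 668. -456.] [ 98. 111.] 87.8 z [0.024 0.062 0.076]
```

View pics/crop1.png

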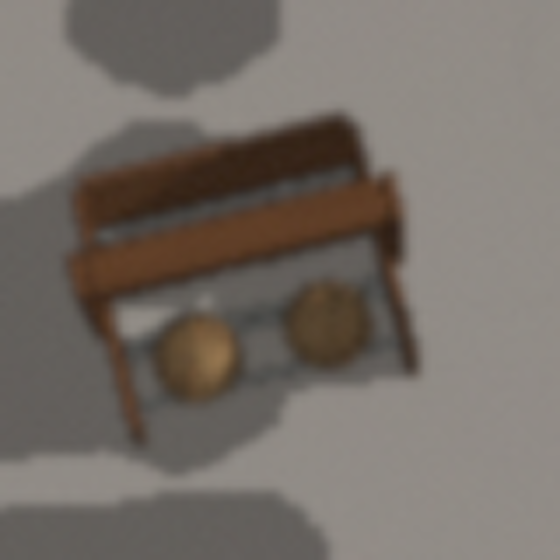

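Request:
carry_out:
  series: "0.0193 -0.0308 0 -3.93;0.0193 -0.0308 0 -3.93;0.0193 -0.0308 0 -3.93;0.0193 -0.0308 0 -3.93;0.0193 -0.0308 0 -3.93;0.0193 -0.0308 0 -3.93;0.0193 -0.0308 0 -3.93;0.0193 -0.0308 0 -3.93;0.0193 -0.0308 0 -3.93;0.0193 -0.0308 0 -3.93;0.0193 -0.0308 0 -3.93;0.0193 -0.0308 0 -3.93;0.0193 -0.0308 0 -3.93;0.0193 -0.0308 0 -3.93;0 0 0 0;0 0 0 0"
  jaw: 0
  grip_force: 60

```text
time: 2.6
tool_pos: [0.5007, 0.2033, 0.2453]
tcp_rot: [-1.912, -2.492, -0.0]
wrist_force: [0.4, 0.4, 0.3]
width: 0.498
grip_force: 0.0
```

Request:
carry_out:
  series: "0 0 -0.03 0;0 0 -0.03 0;0 0 -0.02 0;0 0 -0.02 0;0 0 -0.015 0;0 0 -0.01 0;0 0 -0.005 0;0 0 0 0"

```text
time: 3.6
tool_pos: [0.501, 0.2032, 0.1153]
tcp_rot: [-1.912, -2.492, -0.0]
wrist_force: [0.5, -0.1, 0.0]
width: 0.501
grip_force: 0.0
```

```bash
python3 - <<'E'
from h import *
im,d=eyes.read_camera("scene");print(np.round(bot.read_state()["wrist_force"],1))
cv2.imwrite("pics/s1.png",cv2.resize(im[170:310,230:390],(800,700))[:600])
E
```

```text
[ 0.2 -0.   0.3]
```

View pics/s1.png

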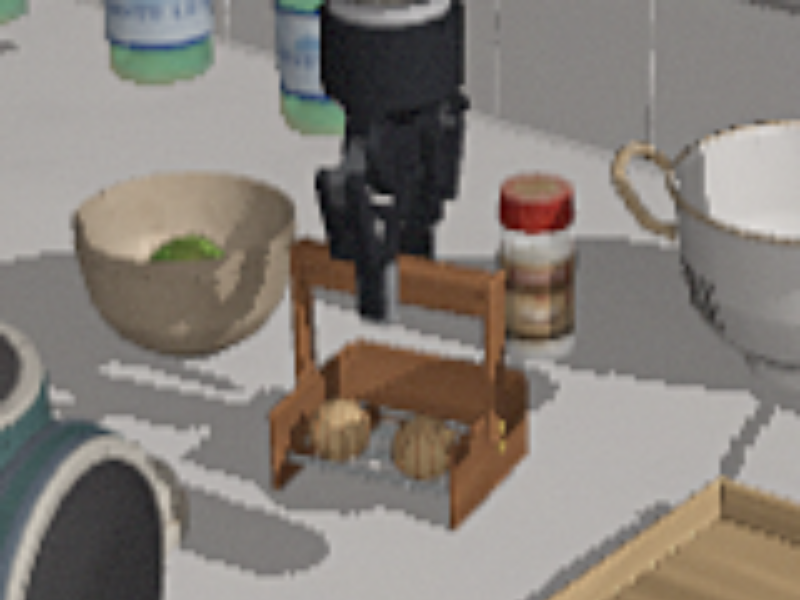

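Request:
carry_out:
  series: "0 0 0 0;0 0 0 0"
  jaw: -0.3
  grip_force: 20

```text
time: 3.9
tool_pos: [0.5013, 0.2032, 0.1158]
tcp_rot: [1.912, 2.492, 0.001]
wrist_force: [0.4, 0.1, 0.8]
width: 0.352
grip_force: 0.0
```

Request:
carry_out:
  series: "0 0 0 0;0 0 0 0"
  jaw: -0.4

```text
time: 4.15
tool_pos: [0.501, 0.2032, 0.1154]
tcp_rot: [1.913, 2.492, 0.0]
wrist_force: [0.3, 0.4, 0.1]
width: 0.303
grip_force: 0.0
```

Request:
carry_out:
  series: "0 0 0 0;0 0 0 0"
  jaw: -0.47

```text
time: 4.4
tool_pos: [0.5009, 0.2032, 0.1153]
tcp_rot: [-1.913, -2.492, 0.0]
wrist_force: [-0.1, -0.6, 0.2]
width: 0.266
grip_force: 0.0
```

Request:
carry_out:
  series: "0 0 0 0;0 0 0 0"
  jaw: -0.53

```text
time: 4.65
tool_pos: [0.5006, 0.2031, 0.1152]
tcp_rot: [-1.912, -2.492, 0.001]
wrist_force: [-0.9, -1.1, 0.8]
width: 0.235
grip_force: 0.6
```

Request:
carry_out:
  series: "0 0 0 0;0 0 0 0"
  jaw: -0.59

```text
time: 4.9
tool_pos: [0.5006, 0.2031, 0.1151]
tcp_rot: [-1.912, -2.492, 0.001]
wrist_force: [-1.5, -0.0, -0.4]
width: 0.206
grip_force: 14.3
```

Request:
carry_out:
  series: "0 0 0 0;0 0 0 0;0 0 0 0"
  jaw: -1
  grip_force: 80

```text
time: 5.28
tool_pos: [0.5006, 0.2031, 0.1153]
tcp_rot: [-1.912, -2.492, 0.001]
wrist_force: [-3.1, 0.0, 1.4]
width: 0.198
grip_force: 78.4
```

Request:
carry_out:
  series: "0 0 0.003 0;0 0 0.006 0;0 0 0.01 0;0 0 0.01 0;0 0 0.01 0;0 0 0.01 0;0 0 0.006 0;0 0 0.003 0;0 0 0 0;0 0 0 0"

```text
time: 6.52
tool_pos: [0.5006, 0.203, 0.1728]
tcp_rot: [-1.912, -2.492, 0.001]
wrist_force: [-0.1, -0.5, -3.7]
width: 0.197
grip_force: 78.2
```

Request:
carry_out:
  series: "0 -0.004 0 -0.5;-0.001 -0.009 0 -1;-0.002 -0.015 0 -1;-0.002 -0.018 0 -1;-0.002 -0.018 0 -1;-0.002 -0.018 0 -1;-0.002 -0.018 0 -1;-0.002 -0.018 0 -1;-0.002 -0.018 0 -1;-0.002 -0.018 0 -1;-0.002 -0.018 0 -1;-0.002 -0.018 0 -1;-0.002 -0.018 0 -1;-0.002 -0.018 0 -1;-0.002 -0.018 0 -1;-0.002 -0.018 0 -0.5;-0.002 -0.015 0 0;-0.001 -0.009 0 0;0 -0.004 0 0;0 0 0 0"

```text
time: 9.02
tool_pos: [0.469, -0.0869, 0.1733]
tcp_rot: [-2.222, -2.221, -0.0]
wrist_force: [-0.3, 0.3, -4.9]
width: 0.2
grip_force: 78.2
```

```bash
python3 - <<'E'
from h import *
im,d=eyes.read_camera("scene");c=im[200:330,300:460]
im2,d2=eyes.read_camera("top");c2=im2[200:310,345:465]
cv2.imwrite("pics/s2.png",np.hstack([cv2.resize(c,(400,325)),cv2.resize(c2,(355,325))]))
E
```

```text
(no output)
```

View pics/s2.png

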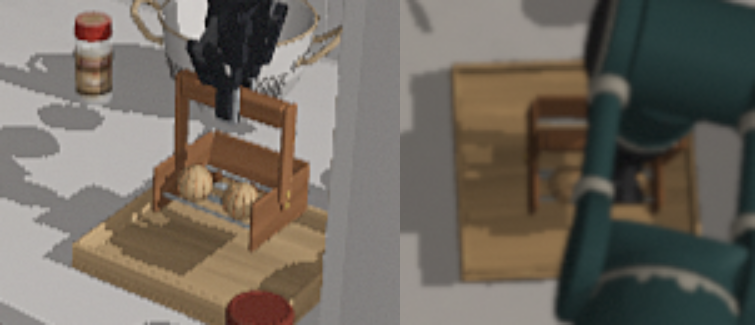

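Request:
carry_out:
  series: "0 0 -0.008 0;0 0 -0.008 0;0 0 0 0;-0.006 0 0 0;0.006 0 0 0;-0.008 0 0 0;0.008 0 0 0;-0.008 0 0 0;0.008 0 0 0;-0.01 0 0 0;0.01 0 0 0;-0.01 0 0 0;0.01 0 0 0;0 0 0 0;0 0 0 0;0 0 0 0"

```text
time: 11.12
tool_pos: [0.4688, -0.0868, 0.1572]
tcp_rot: [-2.221, -2.221, 0.0]
wrist_force: [-0.5, -0.6, -3.4]
width: 0.195
grip_force: 79.2
```

```bash
cat > look.py <<'E'
from h import *
import sys
im,d=eyes.read_camera("scene");c=im[200:330,300:460]
for n in("hazelnut_1","walnut_1"):
    for r in spot_in("scene",n):
        if r["score"]>.15:print(n,round(r["score"],2),np.round(r["rect"]),np.round(at_depth("scene",[r["rect"][:2]],d),3))
cv2.imwrite(sys.argv[1],cv2.resize(c,(720,585),interpolation=cv2.INTER_CUBIC));s=bot.read_state();print(s["time"],s["wrist_force"])
E
python3 look.py pics/s3.png
```

```text
walnut_1 0.76 [377. 277.  17.  18.] [[ 0.434 -0.067  0.086]]
walnut_1 0.67 [396. 287.  13.  14.] [[ 0.433 -0.121  0.08 ]]
11.275 [ 3.18253669e-03  8.72549477e-01 -3.97831875e+00]
```

View pics/s3.png

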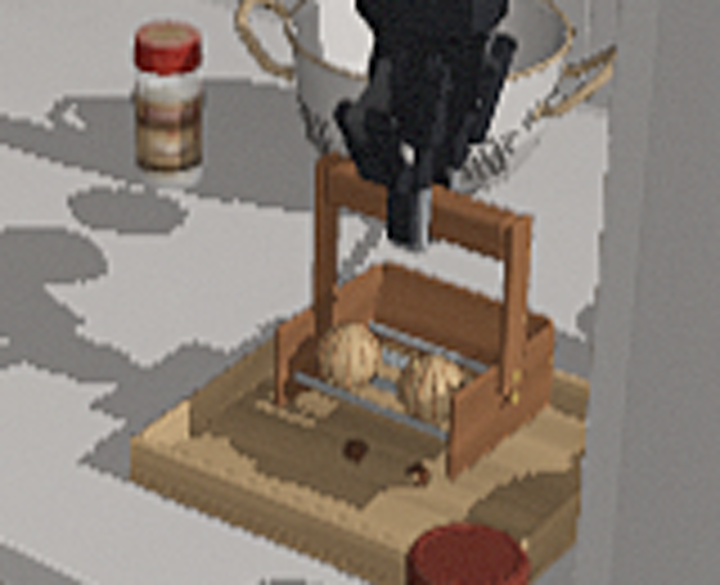

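Request:
carry_out:
  series: "0 0 0.005 0;0 0 0.01 0;0 0 0.015 0;0 0 0.015 0;0 0 0.01 0;0 0 0.005 0;0 -0.006 0 0;0.001 -0.012 0 0;0.002 -0.02 0 0;0.003 -0.025 0 0;0.004 -0.025 0 0;0.004 -0.025 0 0;0.004 -0.025 0 0;0.004 -0.025 0 0;0.004 -0.02 0 0;0.003 -0.015 0 0;0.002 -0.01 0 0;0.001 -0.005 0 0;0 0 0 0"

```text
time: 13.65
tool_pos: [0.5009, -0.2997, 0.2172]
tcp_rot: [-2.221, -2.221, -0.0]
wrist_force: [0.3, 0.0, -4.1]
width: 0.197
grip_force: 79.2
```

Request:
carry_out:
  series: "0.002 0 0 0;0.004 0 0 0;0.007 0 0 0;0.01 0 0 0;0.01 0 0 0;0.01 0 0 0;0.01 0 0 0;0.01 0 0 0;0.01 0 0 0;0.007 0 0 0;0.004 0 0 0;0.002 0 0 0;0 0 0 0"

```text
time: 15.28
tool_pos: [0.5868, -0.2998, 0.2172]
tcp_rot: [-2.221, -2.221, 0.0]
wrist_force: [1.0, -0.2, -3.9]
width: 0.196
grip_force: 79.2
```

```bash
python3 - <<'E'
from h import *
im,d=eyes.read_camera("top");uv,P=cloud("top",d)
for r in spot_in("top","walnut_1"): print(round(r["score"],2),np.round(r["rect"]),np.round(at_depth("top",[r["rect"][:2]],d),3))
m=(abs(P[:,0]-.48)<.09)&(abs(P[:,1]+.307)<.09)&(P[:,2]>.05)&(P[:,2]<.095);q=P[m]
print(len(q),np.round([q.min(0),q.max(0)],3))
s=bot.read_state();print(s["time"],s["tool_pos"])
a=im[195:320,430:560];e,_=eyes.read_camera("scene")
cv2.imwrite("pics/t4.png",np.hstack([cv2.resize(a,(400,385)),cv2.resize(e[200:330,330:465],(400,385))]))
E
```

```text
221 [[ 0.428 -0.323  0.05 ]
 [ 0.549 -0.238  0.091]]
15.375 [ 0.586639   -0.29986022  0.21728201]
```

View pics/t4.png

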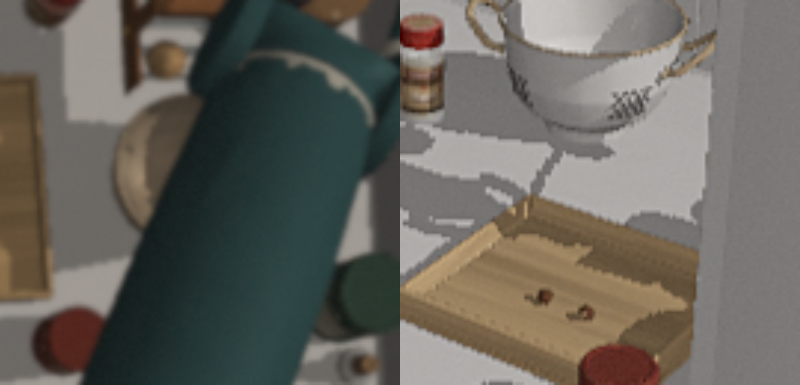

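Request:
carry_out:
  series: "-0.012 0 0 0;-0.032 0 0 0;0.042 0 0 0;0.008 0 0 0;0 0 0 0;0 0 0 0"

```text
time: 16.18
tool_pos: [0.5922, -0.3, 0.2175]
tcp_rot: [-2.221, -2.221, 0.001]
wrist_force: [-0.9, -0.5, -4.1]
width: 0.2
grip_force: 80.0
```

```bash
cat > lk.py <<'E'
from h import *
import sys
im,d=eyes.read_camera("top")
for r in spot_in("top","walnut_1"): print(round(r["score"],2),np.round(r["rect"]),np.round(at_depth("top",[r["rect"][:2]],d),3))
s=bot.read_state();print(s["time"],s["tool_pos"],s["wrist_force"])
cv2.imwrite(sys.argv[1],cv2.resize(im[195:320,430:560],(624,600)))
E
python3 lk.py pics/t5.png
```

```text
0.59 [480. 247.  26.  48.] [[ 0.5   -0.293  0.018]]
16.275 [ 0.59230452 -0.29993878  0.21742721] [ 0.30592867 -0.03936194 -3.40634239]
```

View pics/t5.png

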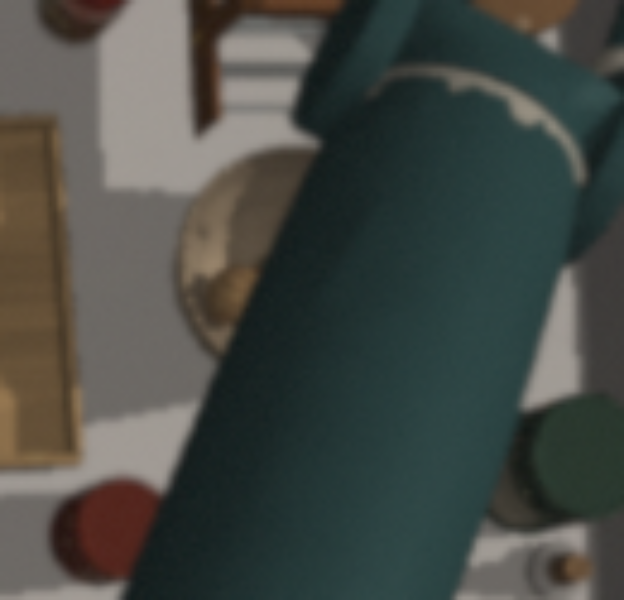

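Request:
carry_out:
  series: "-0.002 0 0 0;-0.005 0 0 0;-0.01 0 0 0;-0.012 0 0 0;-0.012 0 0 0;-0.012 0 0 0;-0.012 0 0 0;-0.012 0 0 0;-0.009 0 0 0;-0.004 0 0 0;-0.002 0 0 0;0 0.006 0 0;0 0.012 0 0;0 0.02 0 0;0 0.027 0 0;0 0.03 0 0;0 0.03 0 0;0 0.03 0 0;0 0.03 0 0;0 0.03 0 0"

```text
time: 18.77
tool_pos: [0.5004, -0.0825, 0.2173]
tcp_rot: [-2.22, -2.222, -0.001]
wrist_force: [-0.3, 0.6, -3.9]
width: 0.197
grip_force: 80.0
```

Request:
carry_out:
  series: "0 0.03 0 0;0 0.03 0 0;0 0.03 0 0;0 0.03 0 0;0 0.03 0 0;0 0.03 0 0;0 0.03 0 0;0 0.027 0 0;0 0.02 0 0;0 0.016 0 0;0 0.01 0 0;0 0.005 0 0;0 0 0 0"

```text
time: 20.4
tool_pos: [0.5009, 0.203, 0.2172]
tcp_rot: [2.221, 2.221, -0.001]
wrist_force: [0.3, 0.1, -3.7]
width: 0.196
grip_force: 80.0
```

```bash
python3 lk.py pics/t6.png; python3 - <<'E'
from h import *
im,d=eyes.read_camera("scene")
for r in spot_in("scene","walnut_1"):print(round(r["score"],2),np.round(r["rect"]))
a=cv2.imread("pics/t6.png")
cv2.imwrite("pics/t6b.png",np.hstack([cv2.resize(a,(400,385)),cv2.resize(im[160:320,240:400],(400,385))]))
E
```

```text
20.5 [0.50094054 0.20260564 0.21721778] [ 0.88634497  0.24520962 -3.15297632]
```

View pics/t6b.png

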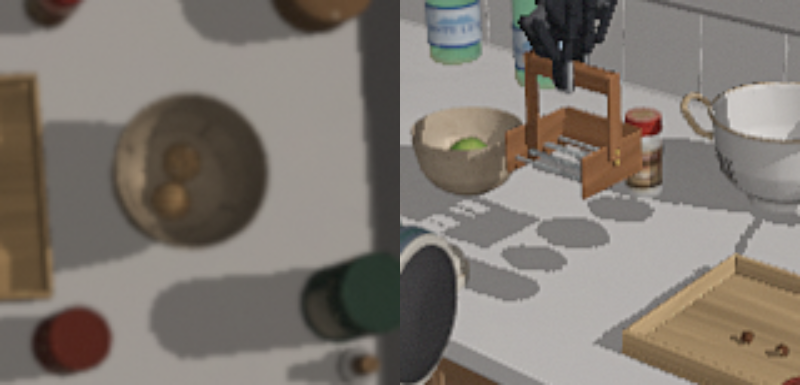

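Both walnuts are in the empty bowl, at (180,160) and (170,200), both hazelnuts are in the tray, and the basket is empty. Now I'll set it down.

Request:
carry_out:
  series: "0 0 -0.01 0;0 0 -0.02 0;0 0 -0.02 0;0 0 -0.02 0;0 0 -0.012 0;0 0 -0.008 0;0 0 -0.005 0;0 0 -0.003 0;0 0 -0.002 0;0 0 -0.001 0;0 0 -0.001 0;0 0 0 0"

```text
time: 22.1
tool_pos: [0.5009, 0.2032, 0.1153]
tcp_rot: [2.222, 2.221, 0.0]
wrist_force: [0.2, -0.7, -3.8]
width: 0.193
grip_force: 79.9
```

Request:
carry_out:
  series: "0 0 -0.001 0;0 0 -0.001 0;0 0 0 0"

```text
time: 22.48
tool_pos: [0.5011, 0.2032, 0.1152]
tcp_rot: [2.221, 2.221, 0.0]
wrist_force: [-4.6, -1.8, 8.4]
width: 0.198
grip_force: 81.7
```

Touching down. Release gently, then retreat up.

Request:
carry_out:
  series: "0 0 0.001 0;0 0 0 0;0 0 0 0"
  jaw: -0.5

```text
time: 22.85
tool_pos: [0.5011, 0.2032, 0.1143]
tcp_rot: [2.221, 2.221, 0.001]
wrist_force: [-0.6, 0.3, 0.0]
width: 0.255
grip_force: 0.0
```

Request:
carry_out:
  series: "0 0 0 0;0 0 0 0;0 0 0 0;0 0 0 0"
  jaw: 0

```text
time: 23.35
tool_pos: [0.5009, 0.2032, 0.1142]
tcp_rot: [-2.222, -2.221, 0.0]
wrist_force: [-0.5, 0.3, -0.5]
width: 0.497
grip_force: 0.0
```

Request:
carry_out:
  series: "0 0 0.01 0;0 0 0.02 0;0 0 0.03 0;0 0 0.03 0;0 0 0.03 0;0 0 0.03 0;0 0 0.02 0;0 0 0 0;0 0 0 0"

```text
time: 24.48
tool_pos: [0.5003, 0.2029, 0.2831]
tcp_rot: [-2.221, -2.221, 0.003]
wrist_force: [0.4, -0.0, -0.1]
width: 0.501
grip_force: 0.0
```

```bash
python3 - <<'E'
from h import *
im,d=eyes.read_camera("scene")
cv2.imwrite("pics/end.png",cv2.resize(im[170:330,230:440],(787,600)))
E
```

```text
(no output)
```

View pics/end.png

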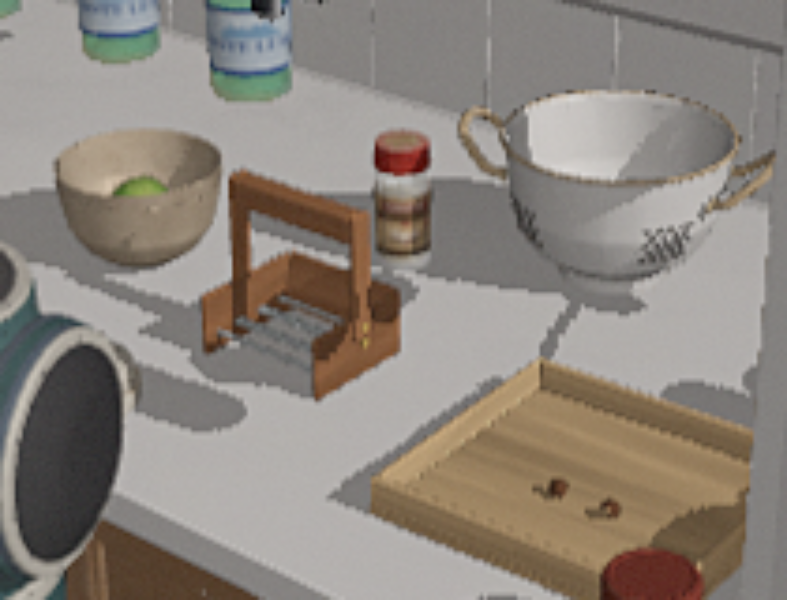

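The basket stands upright and empty, released, at (300,290), and the hazelnuts are in the tray at (557,488) and (608,508). Handing in.

```bash
python3 -c "
from workcell import bot
print(bot.finish_job())"
```

```text
the job is handed in; nothing more can be done
None
```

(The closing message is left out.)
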